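# Find the rocking corner of the instrument plate and press its shim flat

## Task

The microscope's levelling plate rocks on one of its four corners. Press down on its corners with the fingertips, until you find the one that gives, then press the upright steel shim beside that corner down flat, and leave the other three shims up. Only press: do not shift or lift the plate or the things standing about.

Things in the scene. Friction and masses are not known exactly. Their poses are not given: they have to be found in the camera images.
- base: fixed grey base board of the levelling stand, 250 (x) x 330 (y) x 8 mm, lying on the bench; origin at the centre of its underside, z = 0. Its x axis points away from the robot (yaw up to about 17 degrees), y to the left. It carries four feet under the plate and four shims, two along its left side and two along its right side
- plate: loose bare aluminium plate, 200 (x) x 180 (y) x 20 mm, about 2 kg, level on four black rubber feet over the middle of the base, axes parallel to the base's; origin at the centre of its underside, 30 mm above the bench (top at 50 mm). Three feet are solid; one, a different one each time and alike to look at, has play
- corner_near_left (a point): near left corner of the plate: centre of the flush dark foot screw (18 mm across) over that foot, at (-85, 75) mm in the plate's x, y, 50 mm above the bench; moves with the plate. A solid corner does not give; the one with play goes down about 4.5 mm under 4 to 6 N, then stops hard, and springs back when let go
- corner_near_right (a point): near right corner of the plate: centre of the flush dark foot screw (18 mm across) over that foot, at (-85, -75) mm in the plate's x, y, 50 mm above the bench; moves with the plate. A solid corner does not give; the one with play goes down about 4.5 mm under 4 to 6 N, then stops hard, and springs back when let go
- corner_far_left (a point): far left corner of the plate: centre of the flush dark foot screw (18 mm across) over that foot, at (85, 75) mm in the plate's x, y, 50 mm above the bench; moves with the plate. A solid corner does not give; the one with play goes down about 4.5 mm under 4 to 6 N, then stops hard, and springs back when let go
- corner_far_right (a point): far right corner of the plate: centre of the flush dark foot screw (18 mm across) over that foot, at (85, -75) mm in the plate's x, y, 50 mm above the bench; moves with the plate. A solid corner does not give; the one with play goes down about 4.5 mm under 4 to 6 N, then stops hard, and springs back when let go
- shim_near_left (a joint): angle of the near left shim: steel leaf 24 x 50 x 3 mm beyond the plate's left edge, hinged at its inner end (line parallel to the base's x, at (-85, 96) mm in the base's x, y, 16 mm above the bench), outer end up. 0 = 0.8 rad above level (end 52 mm above the bench); 0.8 = flat, top face at 17.5 mm, on its seat. Starts at 0 to 0.15. Friction holds it; 5 to 10 N presses it down
- shim_near_right (a joint): angle of the near right shim: steel leaf 24 x 50 x 3 mm beyond the plate's right edge, hinged at its inner end (line parallel to the base's x, at (-85, -96) mm in the base's x, y, 16 mm above the bench), outer end up. 0 = 0.8 rad above level (end 52 mm above the bench); 0.8 = flat, top face at 17.5 mm, on its seat. Starts at 0 to 0.15. Friction holds it; 5 to 10 N presses it down
- shim_far_left (a joint): angle of the far left shim: steel leaf 24 x 50 x 3 mm beyond the plate's left edge, hinged at its inner end (line parallel to the base's x, at (85, 96) mm in the base's x, y, 16 mm above the bench), outer end up. 0 = 0.8 rad above level (end 52 mm above the bench); 0.8 = flat, top face at 17.5 mm, on its seat. Starts at 0 to 0.15. Friction holds it; 5 to 10 N presses it down
- shim_far_right (a joint): angle of the far right shim: steel leaf 24 x 50 x 3 mm beyond the plate's right edge, hinged at its inner end (line parallel to the base's x, at (85, -96) mm in the base's x, y, 16 mm above the bench), outer end up. 0 = 0.8 rad above level (end 52 mm above the bench); 0.8 = flat, top face at 17.5 mm, on its seat. Starts at 0 to 0.15. Friction holds it; 5 to 10 N presses it down
- leaf_near_left (a point): point on the upper face of the near left shim's leaf, mid-width, 38 mm along it from the hinge line; it moves with the leaf, down and further to the left as the leaf goes flat. At the corner with play the leaf goes down flat and takes up the play; at a solid corner there is no gap for it and it stops dead at about 0.3 rad
- leaf_near_right (a point): point on the upper face of the near right shim's leaf, mid-width, 38 mm along it from the hinge line; it moves with the leaf, down and further to the right as the leaf goes flat. At the corner with play the leaf goes down flat and takes up the play; at a solid corner there is no gap for it and it stops dead at about 0.3 rad
- leaf_far_left (a point): point on the upper face of the far left shim's leaf, mid-width, 38 mm along it from the hinge line; it moves with the leaf, down and further to the left as the leaf goes flat. At the corner with play the leaf goes down flat and takes up the play; at a solid corner there is no gap for it and it stops dead at about 0.3 rad
- leaf_far_right (a point): point on the upper face of the far right shim's leaf, mid-width, 38 mm along it from the hinge line; it moves with the leaf, down and further to the right as the leaf goes flat. At the corner with play the leaf goes down flat and takes up the play; at a solid corner there is no gap for it and it stops dead at about 0.3 rad
- jar: small closed specimen jar, 36 mm across, 42 mm tall, standing near the middle of the plate; loose, not part of the work; origin at the centre of its underside
- vial: small amber vial with white cap, 24 mm across, 42 mm tall, standing on the base between the two left shims; loose, not part of the work; origin at the centre of its underside
- beaker: glass beaker, 72 mm across, 90 mm tall, on the bench to the left; loose, not part of the work; origin at the centre of its underside
- reagent: amber reagent bottle, 66 mm across, 150 mm tall, on the bench to the right; loose, not part of the work; origin at the centre of its underside
- dish: clear shallow dish, 90 mm across, 16 mm tall, on the bench to the right; loose, not part of the work; origin at the centre of its underside
- slide_box: flat blue slide box, 50 x 100 x 35 mm, on the bench beyond the stand; loose, not part of the work; origin at the centre of its underside
- weight: brass balance weight, 32 mm across, 44 mm tall, on the bench to the left; loose, not part of the work; origin at the centre of its underside

How it is judged:
By the outcome, as a careful person would: the job done as asked, in the order asked, and still so for the second after the job is handed in, with the robot touching nothing.
It also fails if it takes over 51 s, if anything falls off the work surface, if the arm or the gripper's body presses on something with over 40 N, if the wrist force passes 120 N, or if a joint passes its speed limit or range.

## Robot

A 6-joint arm with a two-finger parallel gripper is mounted at the origin on the work surface. World frame = base frame: x ahead of the robot, y to its left, z up, the work surface at z = 0. Lengths are in m, angles in rad, forces in N, time in s.
With the tool pointing down it reaches from about 0.35 to 0.85 m from the base axis. Payload 8.1 kg.
Tool frame: the origin (TCP) lies on the mounting face of the last link; the fingertips stand 186 mm ahead of it and the grasp point (between the pads) lies 167 mm ahead of it; z points along the fingers, y is the line along which they close (so a half turn about z gives the same grasp; the last joint's range is limited). The gripper opens to 93 mm and grips with 3 to 60 N. Pads are 15 mm wide; open, the fingers measure 128 mm over their backs; the gripper's body (75 mm by 188 mm) begins 65 mm behind the grasp point.
Start: joints at [-1.328, 0.13, 1.488, -0, 1.523, -0.085], TCP at [0.193, -0.568, 0.405] pointing down, gripper open.
Joint ranges: [-2.96, 2.96], [-0.89, 2.26], [0.02, 2.5], [-1.34, 4.48], [0, 2.73], [-2.66, 2.66]. Speed limits (rad/s): [2.39, 2.39, 2.79, 3.14, 3.14, 3.14].

## Interface

Orientations are given as a rotation vector (axis times angle).
In Python, from plant import * gives the robot as it stands. The module is installed in compiled form; this text tells all that it offers.
- The arm moves only by the tool arm_command, never from a script. Its argument "increments" is a list of rows, each a list of 6 numbers: the shift along the tool's x, y, z in units of 0.2 m (1.0 is 0.2 m), then the turn, a rotation vector about the tool's x, y, z in units of pi rad (1.0 is pi rad). A call has exactly 5 rows; each row is the pose to reach, as a shift and turn from the pose commanded when the call began, along the tool's axes at that moment, turning the shorter way round; what a row does not reach only later rows make up. A row lasts 1/8 s, in which the tool goes at most 62.5 mm and 10.7 degrees, less where a joint would pass 70% of its speed; a pose out of reach is approached as far as the arm can. A call with a number of a shift or a turn outside -1 to 1 is refused whole. A call with a gripper value outside its range is refused whole. "fingers" is the closure, from -1 (fully open) to 1 (shut), set as the call begins (left out, the last holds). The fingers move at their own pace and stop on an object; "force" is the grip in N (left out, the last holds). Time passes only in rows, so rows that repeat a pose let the fingers close, or fill a call up. It gives the time, the measured TCP pose, the force, the opening and the grip force at its end, in the units of the state.
- read_state(): the state, without advancing time (a new reading comes with each control period).
- read_camera(name): name is "scene" or "top" or "wrist"; returns a dict with "image" (384x512x3 uint8, red, green, blue), "fx", "fy", "cx", "cy" (pixels), "T" (4x4, takes a point from camera to world coordinates). Camera axes: x right, y down, z forward; pixel columns grow to the right and rows downward; lengths in m; the calibration is good to about 2 mm. The wrist camera is an equidistant fisheye: a pixel r from the principal point sees the ray r / f radians off the axis. A picture is of the moment at which its call begins. There is no depth.
- close_job(): hands the job in; it is judged then, once.
The state is a dict: "t": time; "q": joint angles; "dq": joint speeds; "joint_torque": joint torques, N m; "tool_pos": TCP position; "orientation": TCP orientation; "force": force on the tool from outside, world axes, zero at the start; "wrist_torque": the same for the moment, N m; "opening": finger opening in m; "gripper_force": force on a finger pad.
Only numpy, scipy, OpenCV 4.12 (cv2) and the standard library are available. Lean on these libraries where they do the work, as an engineer would, in place of code of your own. Each camera call takes 0.05 s, during which the arm holds its last target. There are 200 camera calls.

## Working session

There is one attempt and no reset: what is moved stays moved. The work goes in short steps, Python scripts to look and compute and a tool call to move; the robot and the scene stay as the last step left them, time stands still between calls to the robot, and variables do not carry over. Pictures are saved under pics/ and viewed, at most 10 in all, crops included, and the job is handed in when it is done.

Besides the shell and the picture viewer there is one more tool, called after "Emit:" by a JSON object that holds its "fn" and its "kwargs". arm_command: Moves the arm, as the interface text tells. Shifts and turns lie within -1 to 1; 1 stands for 0.2 m of shift or pi rad of turn. Its arguments: {"type":"object","properties":{"increments":{"type":"array","items":{"type":"array","items":{"type":"number","minimum":-1,"maximum":1}}},"fingers":{"type":"number"},"force":{"type":"number"}},"required":["increments"]}

```bash
mkdir -p pics; python3 - <<'E'
from plant import *
import cv2,numpy as np
s=read_state();print(s['t'],s['tool_pos'],s['orientation'],s['force'],s['opening'])
for n in ["top","scene"]:
    c=read_camera(n);cv2.imwrite(f"pics/{n}0.png",c["image"][:,:,::-1]);print(n,c["fx"],c["cx"],c["cy"],np.round(c["T"],4).tolist())
E
```

```text
0.0 [ 0.19314275 -0.56781726  0.40368052] [-3.09765844e+00 -5.12265017e-01  1.80133251e-04] [-0.360795    0.11964064 -0.34150819] 0.09277794964401251
top 383.4782402202362 247.9351674976935 188.20642771307908 [[0.0086, -0.9941, 0.1081, 0.4532], [-1.0, -0.0091, -0.0042, -0.0158], [0.0051, -0.1081, -0.9941, 1.2927], [0.0, 0.0, 0.0, 1.0]]
scene 353.32728874102355 256.23269912563825 190.7457344899331 [[-0.6662, 0.4526, -0.5927, 1.239], [0.7457, 0.4083, -0.5265, 0.565], [0.0037, -0.7928, -0.6095, 0.7525], [0.0, 0.0, 0.0, 1.0]]
```

View pics/top0.png

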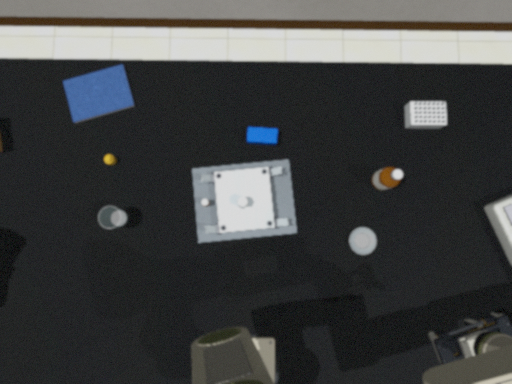

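View pics/scene0.png

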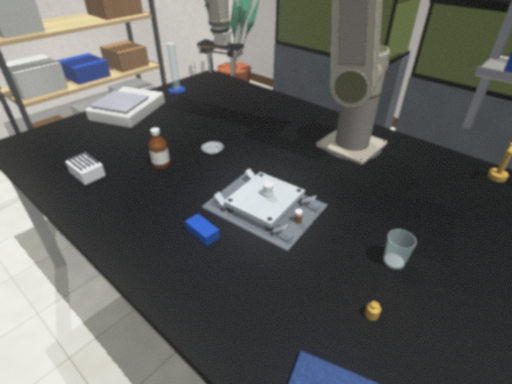

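The top view shows the base with corners near (193,167), (289,159), (297,234) and (198,243). The bright plate spans u 215–275, v 167–232, with dark screws at its corners and the jar at about (242,201). The vial is at (205,202) and the shims are at the sides. Next I'll fit the outlines.

```bash
cat > h.py <<'E'
from plant import *
import cv2,numpy as np
from scipy.spatial.transform import Rotation as R
def ray(c,u,v,z):
    d=c["T"][:3,:3]@np.array([(u-c["cx"])/c["fx"],(v-c["cy"])/c["fy"],1]);o=c["T"][:3,3]
    return o+d*(z-o[2])/d[2]
def proj(c,p):
    q=c["T"][:3,:3].T@(np.asarray(p)-c["T"][:3,3]);return np.array([c["fx"]*q[0]/q[2]+c["cx"],c["fy"]*q[1]/q[2]+c["cy"]])
def blob(m,seed):
    n,l=cv2.connectedComponents(m.astype(np.uint8));return l==l[seed[1],seed[0]]
def rect(c,m,z):
    k=max(cv2.findContours(m.astype(np.uint8),cv2.RETR_EXTERNAL,cv2.CHAIN_APPROX_NONE)[0],key=cv2.contourArea)
    w=np.array([ray(c,*p[0],z)[:2] for p in k],np.float32);return cv2.minAreaRect(w*1000)
E
python3 - <<'E'
from h import *
c=read_camera("top");im=c["image"];g=im.min(2)
print(g[185,205:290:3],g[215,185:305:4])
for th in (60,80,100): print('base',th,rect(c,blob(g>th,(205,220)),.008))
for th in (170,185,200): print('plate',th,rect(c,blob(g>th,(230,185)),.05))
cv2.imwrite("pics/topc.png",cv2.resize(im[150:250,180:310,::-1],None,fx=6,fy=6,interpolation=cv2.INTER_CUBIC))
c=read_camera("scene");cv2.imwrite("pics/scc.png",cv2.resize(c["image"][160:250,195:335,::-1],None,fx=5.5,fy=5.5,interpolation=cv2.INTER_CUBIC))
E
```

```text
[145 138 131 155 215 217 218 216 217 217 217 214 216 217 217 215 216 216
 217 215 216 214 132 107 136 142 139 138 141] [ 39  31  34 136 146 144 143 132 171 216 217 217 217 215 217 216 217 217
 216 216 214 212 175 102 143 145 141 137  36  30]
base 60 ((553.08935546875, -7.18328857421875), (257.9161682128906, 337.5384216308594), 6.056267261505127)
base 80 ((552.1216430664062, -6.8469390869140625), (254.31793212890625, 333.157958984375), 6.079023361206055)
base 100 ((553.051025390625, -7.210662841796875), (251.19569396972656, 330.70196533203125), 6.099484443664551)
plate 170 ((552.0930786132812, -7.140602111816406), (203.13861083984375, 181.06216430664062), 6.107660293579102)
plate 185 ((552.0557861328125, -6.419303894042969), (198.02378845214844, 177.81427001953125), 6.168412208557129)
plate 200 ((553.0752563476562, -7.185234069824219), (194.20852661132812, 174.2870635986328), 6.1235833168029785)
```

View pics/topc.png

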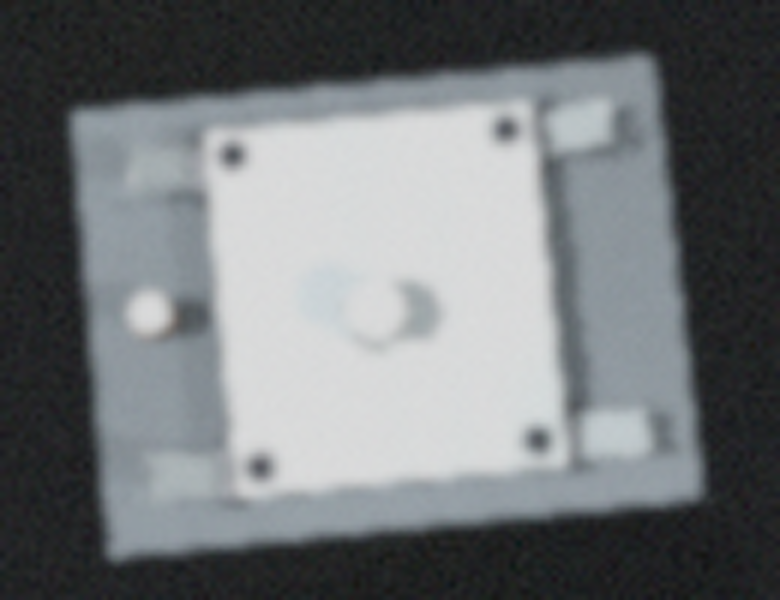

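View pics/scc.png

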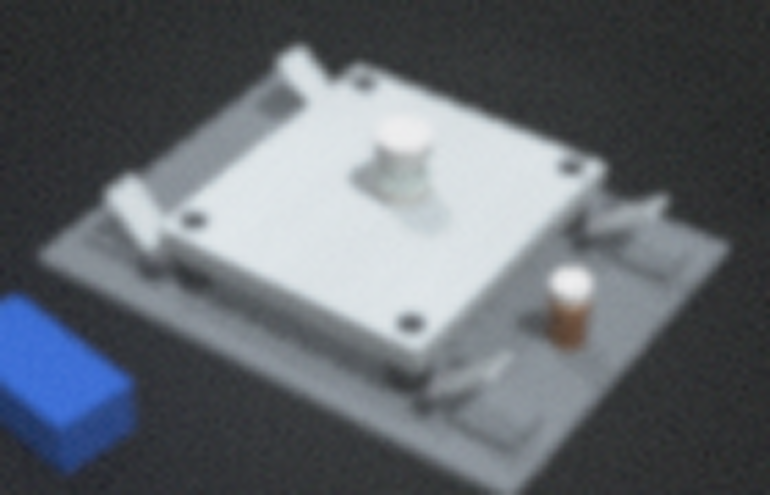

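The crops show the four screws, all shims up, and the jar on the plate. Both fits agree on a stand centre of about (0.5527, −0.007) and a yaw of +6.1°. Next I'll plan the moves and cross-check with the screw positions.

```bash
cat >> h.py <<'E'
C=np.array([.5527,-.007]);Y=np.deg2rad(6.1)
B=np.array([[np.cos(Y),-np.sin(Y)],[np.sin(Y),np.cos(Y)]])
RG=np.column_stack([[*B[:,1],0],[*B[:,0],0],[0,0,-1]])
P={"nl":(-.085,.075),"nr":(-.085,-.075),"fl":(.085,.075),"fr":(.085,-.075)}
def go(xy,ztip):
    "tool-frame increments from the present pose to tip at base-frame xy, height ztip"
    s=read_state();Rt=R.from_rotvec(s['orientation']).as_matrix()
    t=np.array([*(C+B@np.asarray(xy)),ztip+.186])
    d=Rt.T@(t-s['tool_pos'])/.2;r=R.from_matrix(Rt.T@RG).as_rotvec()/np.pi
    return np.round(d,3),np.round(r,3)
E
python3 - <<'E'
from h import *
c=read_camera("top")
g=cv2.cvtColor(c["image"],cv2.COLOR_RGB2GRAY).astype(float)
for k,p in P.items():
    w=C+B@np.array(p);u=proj(c,[*w,.05]);a,b=np.round(u).astype(int)
    W=np.clip(190-g[b-3:b+4,a-3:a+4],0,None);W[W<50]=0;yy,xx=np.mgrid[b-3:b+4,a-3:a+4]
    m=ray(c,(W*xx).sum()/W.sum(),(W*yy).sum()/W.sum(),.05)[:2]
    print(k,w,m,np.round((B.T@(m-w))*1000,1))
print(go(P["nr"],.2), read_state()['t'])
E
```

```text
nl [0.46021147 0.0585429 ] [0.46028591 0.05832576] [ 0.1 -0.2]
nr [ 0.47615108 -0.09060779] [ 0.47634013 -0.09053868] [0.2 0. ]
fl [0.62924892 0.07660779] [0.62971088 0.07671843] [0.5 0.1]
fr [ 0.64518853 -0.0725429 ] [ 0.64545319 -0.07310764] [ 0.2 -0.6]
(array([ 2.108, -1.804,  0.093]), array([-0.  , -0.  , -0.43])) 0.25
```

Emit:
{"fn": "arm_command", "kwargs": {"increments": [[0.2,-0.17,0,0,0,-0.055],[0.4,-0.34,0,0,0,-0.11],[0.6,-0.51,0,0,0,-0.165],[0.8,-0.68,0,0,0,-0.22],[1,-0.85,0,0,0,-0.275]], "fingers": 1, "force": 20}}

```text
t: 0.88
tool_pos: [0.3283, -0.3412, 0.4048]
orientation: [2.595, 1.77, 0.0]
force: [1.1, -0.4, 0.2]
opening: 0.0477
gripper_force: 0.0
```

```bash
python3 -c "
from h import *
print(go(P['nr'],.15),read_state()['q'])"
```

```text
(array([1.436, 0.231, 0.344]), array([ 0.   ,  0.   , -0.153])) [-9.12937552e-01 -2.18601406e-01  1.82687903e+00  8.69402391e-05
  1.53295620e+00 -5.39247523e-01]
```

Emit:
{"fn": "arm_command", "kwargs": {"increments": [[0.25,0.04,0.05,0,0,-0.04],[0.5,0.08,0.1,0,0,-0.08],[0.7,0.12,0.15,0,0,-0.12],[0.85,0.16,0.2,0,0,-0.153],[1,0.2,0.25,0,0,-0.153]]}}

```text
t: 1.5
tool_pos: [0.4395, -0.1705, 0.3545]
orientation: [2.103, 2.333, 0.0]
force: [-0.1, 0.3, -0.0]
opening: 0.0012
gripper_force: 0.0
```

```bash
python3 -c "
from h import *
print(go(P['nr'],.055),read_state()['opening'])"
```

```text
(array([0.379, 0.223, 0.568]), array([ 0.   ,  0.   , -0.001])) 0.0012108877132304288
```

Emit:
{"fn": "arm_command", "kwargs": {"increments": [[0.13,0.08,0.1,0,0,0],[0.26,0.16,0.2,0,0,0],[0.379,0.223,0.35,0,0,0],[0.379,0.223,0.5,0,0,0],[0.379,0.223,0.55,0,0,0]]}}

```text
t: 2.12
tool_pos: [0.4748, -0.0912, 0.2427]
orientation: [-2.103, -2.33, 0.002]
force: [0.0, 0.2, -0.3]
opening: 0.0006
gripper_force: 0.0
```

```bash
python3 -c "
from h import *
print(go(P['nr'],.05))
c=read_camera('wrist');cv2.imwrite('pics/w1.png',c['image'][:,:,::-1])"
```

```text
(array([0.002, 0.007, 0.034]), array([-0.001, -0.   , -0.001]))
```

View pics/w1.png

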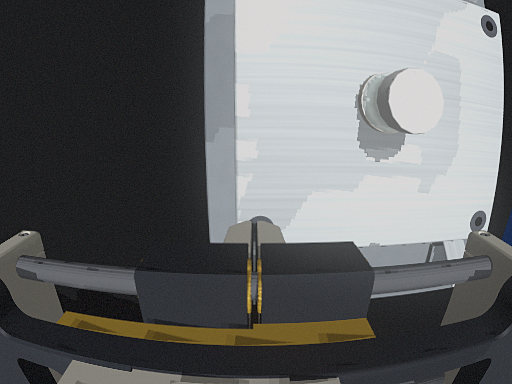

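The wrist view shows the closed fingertips at (255,240) over the near-right screw, whose rim shows at (262,218). The jar is well clear. Now I'll press gently.

Emit:
{"fn": "arm_command", "kwargs": {"increments": [[0.002,0.005,0.02,0,0,0],[0.002,0.005,0.03,0,0,0],[0.002,0.005,0.037,0,0,0],[0.002,0.005,0.042,0,0,0],[0.002,0.005,0.045,0,0,0]]}}

```text
t: 2.8
tool_pos: [0.4768, -0.0914, 0.2364]
orientation: [2.106, 2.331, 0.0]
force: [-3.6, 0.8, 8.3]
opening: 0.0008
gripper_force: 4.3
```

Emit:
{"fn": "arm_command", "kwargs": {"increments": [[0,0,-0.08,0,0,0],[0.25,0,-0.08,0,0,0],[0.5,0,-0.08,0,0,0],[0.75,0,-0.08,0,0,0],[0.75,0,-0.04,0,0,0]]}}

```text
t: 3.42
tool_pos: [0.4616, 0.0606, 0.2453]
orientation: [2.1, 2.335, 0.004]
force: [0.4, -0.3, -0.5]
opening: 0.0004
gripper_force: 0.0
```

```bash
python3 -c "
from h import *
print(go(P['nl'],.05))"
```

```text
(array([-0.009, -0.008,  0.047]), array([ 0.001, -0.   , -0.   ]))
```

Emit:
{"fn": "arm_command", "kwargs": {"increments": [[0,-0.003,0.015,0,0,0],[0,-0.003,0.025,0,0,0],[0,-0.003,0.032,0,0,0],[0,-0.003,0.038,0,0,0],[0,-0.003,0.041,0,0,0]]}}

```text
t: 4.05
tool_pos: [0.461, 0.0573, 0.2363]
orientation: [2.106, 2.33, -0.001]
force: [-5.8, -1.8, 12.8]
opening: 0.0002
gripper_force: 6.3
```

Emit:
{"fn": "arm_command", "kwargs": {"increments": [[0,0,-0.08,0,0,0],[0,0.28,-0.08,0,0,0],[0,0.56,-0.08,0,0,0],[0,0.85,-0.08,0,0,0],[0,0.85,-0.05,0,0,0]]}}

```text
t: 4.68
tool_pos: [0.6332, 0.0751, 0.2452]
orientation: [2.106, 2.331, 0.001]
force: [-0.8, -1.3, -0.3]
opening: 0.0005
gripper_force: 0.0
```

```bash
python3 -c "
from h import *
print(go(P['fl'],.05))"
```

```text
(array([ 0.009, -0.019,  0.046]), array([ 0.   , -0.   , -0.002]))
```

Emit:
{"fn": "arm_command", "kwargs": {"increments": [[0.003,-0.005,0.02,0,0,0],[0.003,-0.005,0.033,0,0,0],[0.003,-0.005,0.041,0,0,0],[0.003,-0.005,0.047,0,0,0],[0.003,-0.005,0.05,0,0,0]]}}

```text
t: 5.3
tool_pos: [0.6287, 0.0756, 0.2361]
orientation: [2.106, 2.331, 0.001]
force: [-0.8, 0.5, 2.6]
opening: 0.0007
gripper_force: 1.3
```

Emit:
{"fn": "arm_command", "kwargs": {"increments": [[0,0,0.004,0,0,0],[0,0,0.008,0,0,0],[0,0,0.012,0,0,0],[0,0,0.012,0,0,0],[0,0,0.012,0,0,0]]}}

```text
t: 5.92
tool_pos: [0.6291, 0.0759, 0.2334]
orientation: [2.105, 2.331, 0.001]
force: [-1.7, 3.1, 5.5]
opening: 0.0004
gripper_force: 2.6
```

Emit:
{"fn": "arm_command", "kwargs": {"increments": [[0,0,0.004,0,0,0],[0,0,0.008,0,0,0],[0,0,0.013,0,0,0],[0,0,0.013,0,0,0],[0,0,0.013,0,0,0]]}}

```text
t: 6.55
tool_pos: [0.6292, 0.076, 0.2323]
orientation: [2.105, 2.331, 0.002]
force: [-6.6, 3.0, 15.7]
opening: 0.0002
gripper_force: 7.7
```

The far-left corner gives about 4 mm and then stops hard. I'll lift off and move above its shim.

Emit:
{"fn": "arm_command", "kwargs": {"increments": [[0,0,-0.1,0,0,0],[0,0,-0.18,0,0,0],[0.12,0,-0.18,0,0,0],[0.235,0,-0.18,0,0,0],[0.235,0,-0.18,0,0,0]]}}

```text
t: 7.18
tool_pos: [0.6238, 0.1241, 0.2666]
orientation: [-2.103, -2.334, -0.0]
force: [0.7, 0.7, -0.0]
opening: 0.0003
gripper_force: 0.0
```

```bash
python3 -c "
from h import *
print(go((.085,.122),.06))
c=read_camera('scene');cv2.imwrite('pics/s2.png',cv2.resize(c['image'][130:260,195:335,::-1],None,fx=4,fy=4))"
```

```text
(array([-0.004,  0.002,  0.103]), array([-0.   , -0.   , -0.001]))
```

View pics/s2.png

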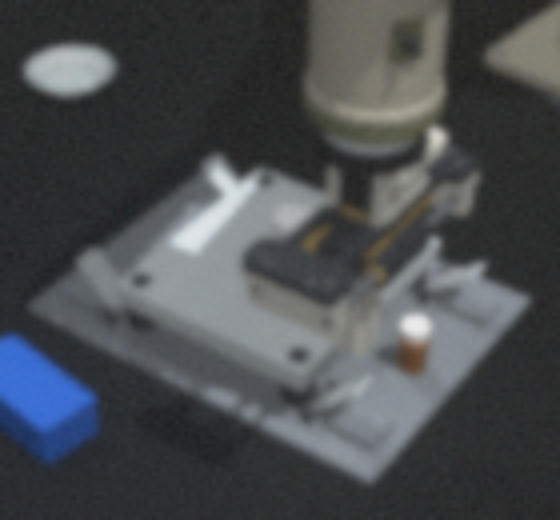

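The fingertips, at (350,345), hang over the far-left leaf, and the vial at (415,340) is clear. I'll press the leaf down, following it outward.

Emit:
{"fn": "arm_command", "kwargs": {"increments": [[0,0,0.08,0,0,0],[0,0,0.12,0,0,0],[0.005,0,0.145,0,0,0],[0.012,0,0.17,0,0,0],[0.02,0,0.195,0,0,0]]}}

```text
t: 7.85
tool_pos: [0.6242, 0.1264, 0.2282]
orientation: [2.105, 2.33, 0.002]
force: [-0.2, -0.5, 5.9]
opening: 0.0007
gripper_force: 2.2
```

Emit:
{"fn": "arm_command", "kwargs": {"increments": [[0.01,0,0.025,0,0,0],[0.018,0,0.05,0,0,0],[0.025,0,0.07,0,0,0],[0.03,0,0.09,0,0,0],[0.035,0,0.1,0,0,0]]}}

```text
t: 8.48
tool_pos: [0.6235, 0.1336, 0.2083]
orientation: [2.105, 2.331, 0.002]
force: [-0.4, -0.1, 4.6]
opening: 0.0005
gripper_force: 2.4
```

Emit:
{"fn": "arm_command", "kwargs": {"increments": [[0.005,0,0.01,0,0,0],[0.005,0,0.02,0,0,0],[0.005,0,0.028,0,0,0],[0.005,0,0.035,0,0,0],[0.005,0,0.035,0,0,0]]}}

```text
t: 9.1
tool_pos: [0.6238, 0.1343, 0.2033]
orientation: [2.105, 2.33, 0.003]
force: [-5.1, -2.0, 21.0]
opening: 0.0004
gripper_force: 10.4
```

The leaf is on its seat: tip at 17.3 mm with 21 N. I'll retreat straight up and look.

Emit:
{"fn": "arm_command", "kwargs": {"increments": [[0,0,-0.1,0,0,0],[0,0,-0.3,0,0,0],[0,0,-0.5,0,0,0],[0,0,-0.75,0,0,0],[0,0,-0.95,0,0,0]]}}

```text
t: 9.72
tool_pos: [0.6227, 0.1343, 0.3926]
orientation: [2.106, 2.331, 0.001]
force: [0.3, -0.5, -0.7]
opening: 0.0002
gripper_force: 0.0
```

Emit:
{"fn": "arm_command", "kwargs": {"increments": [[0,-0.2,0,0,0,0],[0,-0.4,0,0,0,0],[0,-0.6,0,0,0,0],[0,-0.7,0,0,0,0],[0,-0.7,0,0,0,0]]}}

```text
t: 10.35
tool_pos: [0.4826, 0.1201, 0.3906]
orientation: [-2.105, -2.332, -0.0]
force: [1.4, -0.6, 0.0]
opening: 0.0003
gripper_force: 0.0
```

```bash
python3 -c "
from h import *
print(read_state()['force'])
c=read_camera('scene');cv2.imwrite('pics/s3.png',cv2.resize(c['image'][150:260,195:335,::-1],None,fx=5,fy=5,interpolation=cv2.INTER_CUBIC))"
```

```text
[ 1.44304365 -0.58633789  0.01090062]
```

View pics/s3.png

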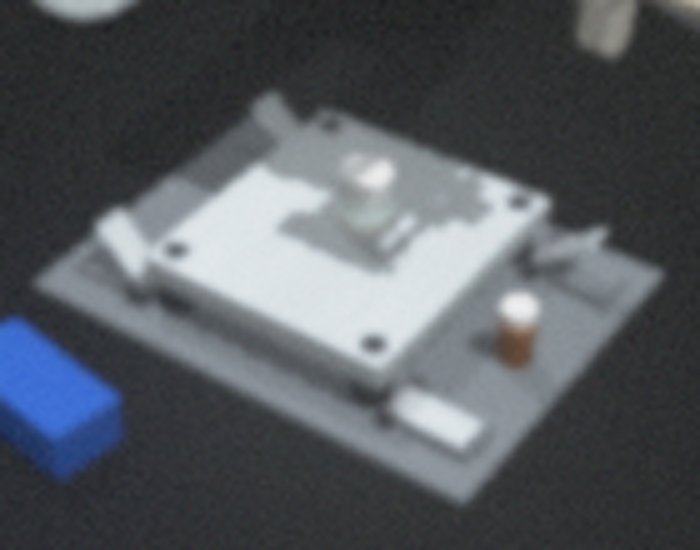

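The far-left shim lies flat at (437,418). The other three are still up, and the jar and vial are standing.

```bash
python3 -c "
from plant import *
print(close_job())"
```

```text
the job is handed in; nothing more can be done
None
```

The far-left corner was the one with play; its shim is now pressed flat, the other three are still up, and the job is handed in (far-right corner not pressed, since far left gave first).

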